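# Hold the lid of the curing unit half open

### The arm

A 7-joint arm with a two-finger parallel gripper is mounted at the origin on a cart in front of the work surface, level with it; the furniture and walls round the work are solid. World frame = base frame: x ahead of the robot, y to its left, z up, the work surface at z = 0. Lengths are in m, angles in rad, forces in N, time in s.
With the tool pointing down it reaches from about 0.4 to 0.85 m from the base axis. Payload 4.5 kg.
Tool frame: the origin (TCP) lies midway between the tips of the shut fingers; the grasp point (between the pads) lies 19 mm behind it; z points along the fingers, y is the line along which they close (so a half turn about z gives the same grasp; the last joint's range is limited). The gripper opens to 85 mm and grips with 20 to 120 N. Pads are 22 mm wide; open, the fingers measure 114 mm over their backs; the gripper's body (76 mm by 85 mm) begins 54 mm behind the grasp point. The pads swing forward as they close: fully open they stand 13 mm farther back than shut.
Start: joints at [-1.068, 0.689, -0.195, 1.565, 0.157, 0.902, -0.215], TCP at [0.282, 0.558, 0.231] pointing down, gripper open.
Joint ranges: [-3.01, 3.01], [-0.46, 2.08], [-1.47, 1.51], [0.13, 2.56], [-1, 4.14], [0.04, 2.09], [-2.66, 2.66]. Speed limits (rad/s): [2.57, 2.57, 3.14, 3.14, 3.14, 3.14, 3.14].

### API

Orientations are given as a 3x3 rotation matrix whose columns are the frame's x, y, z axes.
In Python, from station import status, imaging, env gives the robot as it stands.
- The arm moves only by the tool send_rows, never from a script. Its argument "steps" is a list of rows, each an object of numbers: "dx", "dy", "dz": the shift along the world's x, y, z normalised to -1 to 1, where 1 is 0.25 m; "rx", "ry", "rz": the turn, a rotation vector about the world's x, y, z normalised to -1 to 1, where 1 is 2 rad. A call has 1 to 20 rows; each row is the pose to reach, as a shift and turn from the pose commanded when the call began; what a row does not reach only later rows make up. A row lasts 1/12 s, in which the tool goes at most 41.7 mm and 7.16 degrees, less where a joint would pass 70% of its speed; a pose out of reach is approached as far as the arm can. A call with a number of a shift or a turn outside -1 to 1 is refused whole. A call with a gripper value outside its range is refused whole. "hand" is the opening in per cent of the stroke, from 0 (shut) to 100 (fully open), set as the call begins (left out, the last holds). The fingers move at their own pace and stop on an object; "grip_force" is the grip in N (left out, the last holds). Time passes only in rows, so rows that repeat a pose let the fingers close. It gives the time, the measured TCP pose, the force, the opening and the grip force at its end, in the units of the state.
- status.get_state(): the state, without advancing time (a new reading comes with each control period).
- imaging.camera(name): name is "scene" or "side" or "wrist"; returns the picture (420x560x3 uint8, red, green, blue); there is no depth.
- imaging.camera_info(name): a dict with "camera_matrix" (3x3 intrinsics, pixels), "R" (3x3) and "t" (3): a world point X has camera coordinates R X + t. Camera axes: x right, y down, z forward; pixel columns grow to the right and rows downward; lengths in m; the calibration is good to about 2 mm. A picture is of the moment at which its call begins: read the wrist's pose just before it. camera_info takes no time and is no camera call; for the wrist camera it gives the pose at the moment of the call.
- env.hand_in(): hands the job in; it is judged then, once.
The state is a dict: "clock": time; "joints": joint angles; "qd": joint speeds; "joint_torque": joint torques, N m; "position": TCP position; "tool_rot": TCP orientation; "force": force on the tool from outside, world axes, zero at the start; "ft_torque": the same for the moment, N m; "gripper_width": finger opening in m; "finger_force": force on a finger pad.
Only numpy, scipy, OpenCV 4.12 (cv2) and the standard library are available. Lean on these libraries where they do the work, as an engineer would, in place of code of your own. Each camera call takes 0.05 s, during which the arm holds its last target. There are 200 camera calls.

### The job

The dental model in the light-curing unit is done and a colleague wants to take it out, but the unit's lid has no stay and drops when let go. Press the release pedal on the right of the unit down to its stop, so that the catch lets go and the lid pops ajar; then lift the lid by its front bar and hold it half open, at about 45 degrees, so that its amber window still shields your colleague's eyes from the lamps. Finish while still holding the lid steady at that angle, and do not disturb the model inside or the things standing round the unit.

Things in the scene. Friction and masses are not known exactly. Their poses are not given: they have to be found in the camera images.
- unit: white light-curing unit, fixed to the table. Origin on the table under the chamber's centre; x from its front (robot side) to its back, y to its left, z up. Chamber 204 (x) by 240 (y) mm, walls 20, rim at z 130, turntable top at z 36, front face at x -102. On its right (y -122 to -222) a pod 66 mm high (its rear, x 10 to 102: 116) carries the release pedal.
- lid (a joint): lid angle, rad: 0 shut, 1.45 at the back stop. Grey frame 22 mm thick with an amber window, about 0.35 kg, hinged along the chamber's rear top edge. A catch on its right side locks it (at about 0.01) until the pedal is pressed; then a spring pin lifts it to about 0.12. Lifted above that it falls back when let go, from any angle.
- lid_hinge (a point): point on the lid's hinge axis, midway along it: unit frame x 102, y 0, z 130 mm. The axis is along the unit's y.
- lid_bar (a point): centre of the lid's handle: round steel bar 12 mm thick along the unit's y, 105 mm clear between its two arms, 45 mm in front of the lid's front face. Moves with the lid; shut, it is at unit frame x -152, y 0, z 142.5 mm: 254 mm in front of the hinge axis, 12.5 mm above it, 50 mm in front of the unit's front face.
- pedal (a joint): angle of the release pedal, rad: 0 at rest (front end raised), 0.2 at its stop (level); springs back. The catch lets go at about 0.15. Aluminium plate 66 mm wide (y), 100 mm long (x), with a black ribbed pad, hinged at its rear end along the unit's y on a shaft at unit frame x -30, z 72 mm. Pressed at the pad point it takes 3 N at first, 8 N at the stop.
- pedal_pad (a point): where to press the pedal: top of its rubber pad near the front end, mid-width, 85 mm from the shaft. Moves with the pedal: at rest at unit frame x -110, y -182.5, z 100 mm; at the stop x -114, z 84 mm.
- cured_model: grey dental model on a plaster base, 58x68x28 mm, on the turntable inside the chamber; origin under its centre. To be left where it is.
- next_model: dark dental model on a plaster base, 60x68x28 mm, on the table to the left of the unit; origin under its centre. Leave alone.
- bur_block: grey block with upright rotary burs, 34x75x52 mm, on the table to the left in front of the unit; origin under its centre. Leave alone.
- powder_jar: small white plastic jar, 52 mm wide, 55 mm high, on the table to the right of the pod; origin under its centre. Leave alone.

How it is judged:
By the outcome, as a careful person would: the job done as asked, in the order asked, and still so for the second after the job is handed in, while the arm keeps its last pose, push and grip.
It also fails if it takes over 45 s, if anything falls off the work surface, if the arm or the gripper's body presses on something with over 40 N, if the wrist force passes 120 N, or if a joint passes its speed limit or range.

## Working session

There is one attempt and no reset: what is moved stays moved. The work goes in short steps, Python scripts to look and compute and a tool call to move; the robot and the scene stay as the last step left them, time stands still between calls to the robot, and variables do not carry over. Pictures are saved under pics/ and viewed, at most 10 in all, crops included, and the job is handed in when it is done.

Besides the shell and the picture viewer there is one more tool, called after ">>>" by a JSON object that holds its "method" and its "body". send_rows: Moves the arm, as the interface text tells. Scaled input: -1 to 1 covers 0.25 m each way for a shift and 2 rad each way for a turn. Its arguments: {"type":"object","properties":{"steps":{"type":"array"},"hand":{"type":"number"},"grip_force":{"type":"number"}},"required":["steps"]}

```bash
mkdir -p pics; ls
python3 - <<'E'
from station import status, imaging
import cv2,numpy as np
s=status.get_state();print(s['clock'],s['position'],np.round(s['tool_rot'],3),s['gripper_width'])
for n in("scene","side"):
    cv2.imwrite(f"pics/{n}0.png",cv2.resize(imaging.camera(n)[:,:,::-1],(800,600),interpolation=cv2.INTER_CUBIC))
    i=imaging.camera_info(n);print(n,np.round(i['camera_matrix'],1).tolist(),np.round(i['R'],3).tolist(),np.round(i['t'],3), -np.array(i['R']).T@i['t'])
E
```

```text
pics
0.0 [0.28212811 0.55697032 0.23047421] [[-0.892  0.452 -0.001]
 [ 0.452  0.892 -0.002]
 [-0.    -0.002 -1.   ]] 0.0856273893220876
scene [[437.4, 0.0, 283.2], [0.0, 437.4, 212.3], [0.0, 0.0, 1.0]] [[-0.583, -0.812, 0.001], [-0.685, 0.491, -0.539], [0.437, -0.315, -0.843]] [0.317 0.503 0.895] [0.13872106 0.29246138 1.02448444]
side [[400.9, 0.0, 279.5], [0.0, 400.9, 202.2], [0.0, 0.0, 1.0]] [[0.21, 0.978, -0.004], [0.823, -0.179, -0.54], [-0.528, 0.11, -0.842]] [-0.084 -0.46   1.451] [ 1.16268871 -0.16093408  0.9729271 ]
```

View pics/scene0.png

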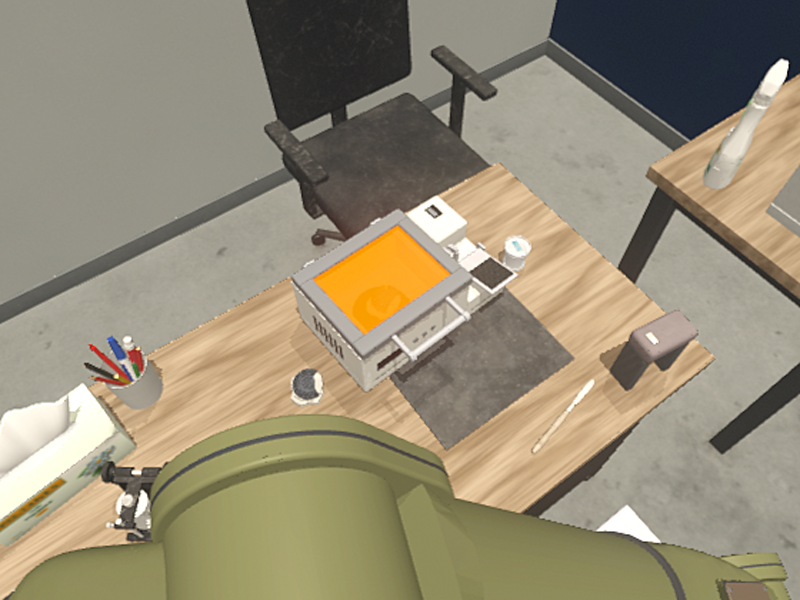

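View pics/side0.png

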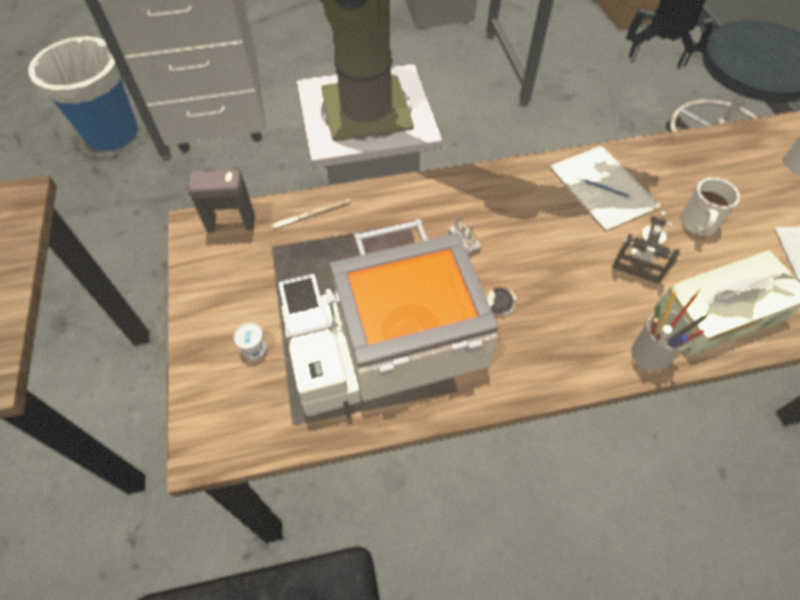

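The scene picture shows the unit in the centre: lid corners at about (295,278), (362,348), (470,275), (400,211), the bar from (402,353) to (466,316) and the pedal pad at (490,273). In the side view the lid corners are at (460,238), (332,265), (357,362), (495,322), with the jar right of the pod. I'll fit the unit pose from these.

```bash
cat > h.py <<'E'
import numpy as np
from scipy.optimize import least_squares
def proj(i,X):
    c=X@np.array(i['R']).T+np.array(i['t']); p=c@np.array(i['camera_matrix']).T; return p[:,:2]/p[:,2:]
def U(p,X):
    c,s=np.cos(p[2]),np.sin(p[2]); X=np.asarray(X,float)
    return X@np.array([[c,-s,0],[s,c,0],[0,0,1]]).T+[p[0],p[1],0]
E
python3 - <<'E'
from h import *
from station import imaging
L=[[.102,.12,.152],[-.107,.12,.152],[-.107,-.12,.152],[.102,-.12,.152]]
D={"scene":(L+[[-.152,0,.1425],[-.110,-.1825,.1]],[[295,278],[362,348],[470,275],[400,211],[434,335],[491,273]]),
"side":(L+[[-.152,0,.1425],[-.110,-.1825,.1]],[[495,322],[460,238],[332,265],[357,362],[390,231],[300,286]])}
I={n:imaging.camera_info(n) for n in D}
f=lambda p:np.concatenate([(proj(I[n],U(p,D[n][0]))-np.array(D[n][1])*.7).ravel() for n in D])
r=least_squares(f,[.6,-.1,0],loss='soft_l1');print(r.x,np.round(f(r.x).reshape(-1,2),1).tolist())
p=r.x
for X in([-.11,-.1825,.1],[-.152,0,.1425],[.102,0,.13]):print(U(p,[X]))
E
```

```text
[ 0.66761344 -0.03416588  0.06279185] [[-5.7, -4.9], [-1.1, 4.8], [2.0, 0.6], [-2.9, -4.9], [1.8, 0.1], [4.0, 1.8], [4.6, 6.1], [-0.3, -3.4], [-1.4, -1.6], [0.6, 4.0], [-0.4, 0.6], [-0.7, -0.2]]
[[ 0.56928221 -0.22320878  0.1       ]]
[[ 0.51591299 -0.04370397  0.1425    ]]
[[ 0.76941242 -0.02776532  0.13      ]]
```

>>> {"method": "send_rows", "body": {"steps": [{"dx": 0.44, "dy": -1, "dz": 0.4, "rz": -0.26}, {"dx": 0.44, "dy": -1, "dz": 0.4, "rz": -0.26}, {"dx": 0.44, "dy": -1, "dz": 0.4, "rz": -0.26}, {"dx": 0.44, "dy": -1, "dz": 0.4, "rz": -0.26}, {"dx": 0.44, "dy": -1, "dz": 0.4, "rz": -0.26}, {"dx": 0.44, "dy": -1, "dz": 0.4, "rz": -0.26}, {"dx": 0.44, "dy": -1, "dz": 0.4, "rz": -0.26}, {"dx": 0.44, "dy": -1, "dz": 0.4, "rz": -0.26}], "hand": 0}}

```text
validation failed for argument at $.st...
```

>>> {"method": "send_rows", "body": {"steps": [{"dx": 0.3, "dy": -1, "rz": -0.26}, {"dx": 0.3, "dy": -1, "rz": -0.26}, {"dx": 0.3, "dy": -1, "rz": -0.26}, {"dx": 0.3, "dy": -1, "rz": -0.26}, {"dx": 0.3, "dy": -1, "rz": -0.26}, {"dx": 0.3, "dy": -1, "rz": -0.26}, {"dx": 0.3, "dy": -1, "rz": -0.26}, {"dx": 0.3, "dy": -1, "rz": -0.26}]}}

```text
validation failed for argument at $.st...
```

>>> {"method": "send_rows", "body": {"steps": [{"dx": 0.12, "dy": -0.8}, {"dx": 0.12, "dy": -0.8}, {"dx": 0.12, "dy": -0.8}, {"dx": 0.12, "dy": -0.8}, {"dx": 0.12, "dy": -0.8}, {"dx": 0.12, "dy": -0.8}, {"dx": 0.12, "dy": -0.8}]}}

```text
validation failed for argument at $.st...
```

Run:
```python
from station import status, imaging
import cv2,numpy as np,json
s=status.get_state();print(s['clock'],s['position'],np.round(s['tool_rot'],3),s['joints'])
i=imaging.camera_info("wrist");im=imaging.camera("wrist")
json.dump({k:np.array(v).tolist() for k,v in i.items()if k in("R","t","camera_matrix")},open("w1.json","w"))
cv2.imwrite("pics/w1.png",cv2.resize(im[:,:,::-1],(800,600),interpolation=cv2.INTER_CUBIC))
```

```text
0.1 [0.28215926 0.55703429 0.23058214] [[-0.892  0.452 -0.001]
 [ 0.452  0.892 -0.001]
 [-0.    -0.002 -1.   ]] [-1.06820194  0.68986818 -0.19450708  1.56624638  0.15727023  0.90248764
 -0.21510151]
```

View pics/w1.png

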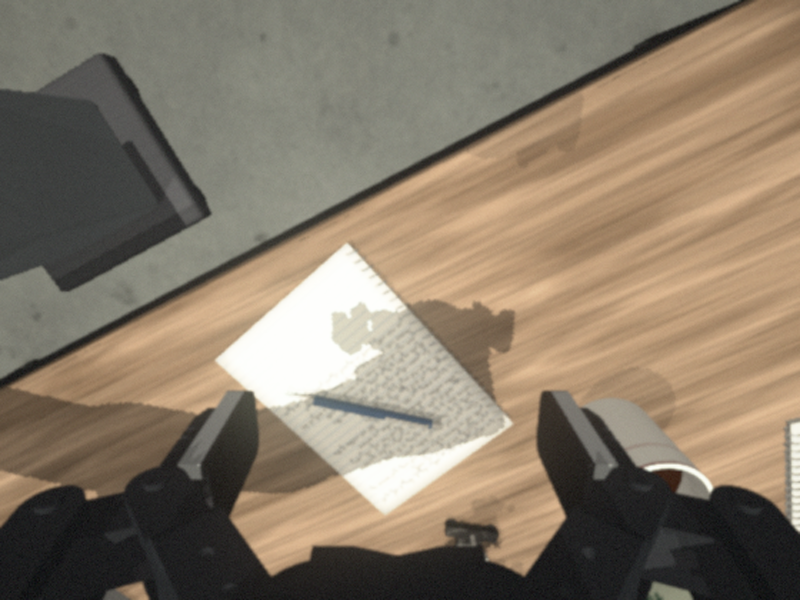

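The moves were refused, so the arm is still at the start: the wrist picture shows only a notepad, a pen and the open fingers. Rows probably need all six numbers.

>>> {"method": "send_rows", "body": {"steps": [{"dx": 0.44, "dy": -1.0, "dz": 0.4, "rx": 0, "ry": 0, "rz": -0.26}, {"dx": 0.44, "dy": -1.0, "dz": 0.4, "rx": 0, "ry": 0, "rz": -0.26}, {"dx": 0.44, "dy": -1.0, "dz": 0.4, "rx": 0, "ry": 0, "rz": -0.26}, {"dx": 0.44, "dy": -1.0, "dz": 0.4, "rx": 0, "ry": 0, "rz": -0.26}, {"dx": 0.44, "dy": -1.0, "dz": 0.4, "rx": 0, "ry": 0, "rz": -0.26}, {"dx": 0.44, "dy": -1.0, "dz": 0.4, "rx": 0, "ry": 0, "rz": -0.26}, {"dx": 0.44, "dy": -1.0, "dz": 0.4, "rx": 0, "ry": 0, "rz": -0.26}, {"dx": 0.44, "dy": -1.0, "dz": 0.4, "rx": 0, "ry": 0, "rz": -0.26}], "hand": 0}}

```text
clock: 0.82
position: [0.3976, 0.2992, 0.3337]
tool_rot: [[-0.538, 0.843, 0.006], [0.843, 0.539, -0.003], [-0.006, 0.003, -1.0]]
force: [0.2, 0.2, -0.1]
gripper_width: 0.0002
finger_force: 0.0
```

>>> {"method": "send_rows", "body": {"steps": [{"dx": 0.3, "dy": -1.0, "dz": 0, "rx": 0, "ry": 0, "rz": -0.26}, {"dx": 0.3, "dy": -1.0, "dz": 0, "rx": 0, "ry": 0, "rz": -0.26}, {"dx": 0.3, "dy": -1.0, "dz": 0, "rx": 0, "ry": 0, "rz": -0.26}, {"dx": 0.3, "dy": -1.0, "dz": 0, "rx": 0, "ry": 0, "rz": -0.26}, {"dx": 0.3, "dy": -1.0, "dz": 0, "rx": 0, "ry": 0, "rz": -0.26}, {"dx": 0.3, "dy": -1.0, "dz": 0, "rx": 0, "ry": 0, "rz": -0.26}, {"dx": 0.3, "dy": -1.0, "dz": 0, "rx": 0, "ry": 0, "rz": -0.26}]}}

```text
clock: 1.4
position: [0.4685, 0.0501, 0.3314]
tool_rot: [[-0.052, 0.999, 0.001], [0.999, 0.052, -0.004], [-0.004, 0.001, -1.0]]
force: [0.2, -1.4, 0.0]
gripper_width: -0.0001
finger_force: 0.0
```

>>> {"method": "send_rows", "body": {"steps": [{"dx": 0.12, "dy": -0.8, "dz": 0, "rx": 0, "ry": 0, "rz": 0}, {"dx": 0.12, "dy": -0.8, "dz": 0, "rx": 0, "ry": 0, "rz": 0}, {"dx": 0.12, "dy": -0.8, "dz": 0, "rx": 0, "ry": 0, "rz": 0}, {"dx": 0.12, "dy": -0.8, "dz": 0, "rx": 0, "ry": 0, "rz": 0}, {"dx": 0.12, "dy": -0.8, "dz": 0, "rx": 0, "ry": 0, "rz": 0}, {"dx": 0.12, "dy": -0.8, "dz": 0, "rx": 0, "ry": 0, "rz": 0}, {"dx": 0.12, "dy": -0.8, "dz": 0, "rx": 0, "ry": 0, "rz": 0}]}}

```text
clock: 1.98
position: [0.4971, -0.1447, 0.3309]
tool_rot: [[-0.057, 0.998, -0.001], [0.998, 0.057, -0.001], [-0.001, -0.001, -1.0]]
force: [0.2, 0.2, -0.6]
gripper_width: 0.0001
finger_force: 0.0
```

Run:
```python
from station import status, imaging
import cv2,numpy as np,json
s=status.get_state();print(s['clock'],s['position'],np.round(s['tool_rot'],3),s['joints'])
i=imaging.camera_info("wrist");im=imaging.camera("wrist")
json.dump({k:np.array(v).tolist() for k,v in i.items()if k in("R","t","camera_matrix")},open("w1.json","w"))
cv2.imwrite("pics/w2.png",cv2.resize(im[:,:,::-1],(800,600),interpolation=cv2.INTER_CUBIC))
```

```text
1.9833 [ 0.49706858 -0.14468517  0.33089665] [[-0.057  0.998 -0.001]
 [ 0.998  0.057 -0.001]
 [-0.001 -0.001 -1.   ]] [ 0.09190603  0.42837604  0.15549581  1.75567046 -0.07740809  0.96396128
  0.33458391]
```

View pics/w2.png

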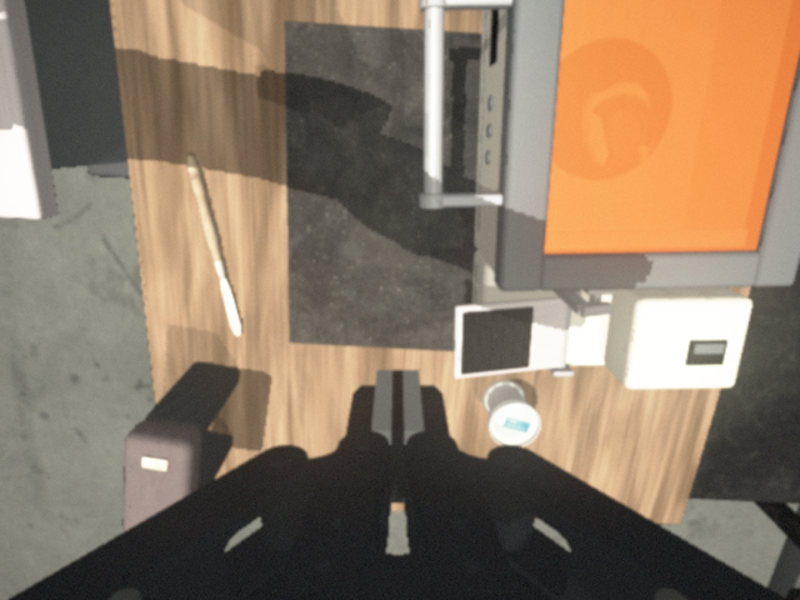

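The wrist picture shows the bar (axis at column ~433, arms at rows ~3 and ~200), the lid's front-right corner (498,288), and the pedal plate's front corners (455,306), (456,377). The jar stands just beyond the pod at (510,410). I'll refit with these added.

Run:
```python
from h import *
import json
from station import imaging
I={n:imaging.camera_info(n) for n in("scene","side")};I["wrist"]=json.load(open("w1.json"))
z=.072+.1*np.sin(.2)
def D(q):
    L=[[-.107,q[0],.152],[-.107,-q[0],.152]]
    B=[[-.152,0,.1425]]
    a=q[1]
    return {"scene":(L+B,[[362,348],[470,275],[434,335]]),"side":(L+B,[[460,238],[332,265],[390,231]]),
 "wrist":([L[1],[-.152,a,.1425],[-.152,-a,.1425],[-.128,-.1495,z],[-.128,-.2155,z]],[[498,288],[433,3],[433,200],[455,306],[456,377]])}
def f(p):
    d=D(p[3:]);return np.concatenate([((proj(I[n],U(p,d[n][0]))-np.array(d[n][1])*.7)*(2 if n=="wrist" else 1)).ravel() for n in d])
r=least_squares(f,[.66,-.03,.06,.12,.058],loss='soft_l1');p=r.x;print(p,np.round(f(p).reshape(-1,2),1).tolist())
for X in([-.112,-.1825,.1],[-.152,0,.1425],[-.1487,0,.173],[-.069,0,.318],[.102,0,.13]):print(X,U(p,[X]).round(4))
print(np.array(I['wrist']['R']).round(3).tolist(), -np.array(I['wrist']['R']).T@I['wrist']['t'])
```

```text
[ 0.66583739 -0.03422749  0.07421492  0.11753419  0.05808562] [[1.1, 4.8], [1.7, 1.0], [2.9, 0.2], [-2.0, -4.0], [-0.9, -1.8], [-1.2, 0.3], [0.4, 0.0], [1.0, 0.3], [-0.5, 0.4], [2.6, -2.7], [-1.1, -1.8]]
[-0.112, -0.1825, 0.1] [[ 0.5677 -0.2245  0.1   ]]
[-0.152, 0, 0.1425] [[ 0.5143 -0.0455  0.1425]]
[-0.1487, 0, 0.173] [[ 0.5175 -0.0453  0.173 ]]
[-0.069, 0, 0.318] [[ 0.597  -0.0393  0.318 ]]
[0.102, 0, 0.13] [[ 0.7676 -0.0267  0.13  ]]
[[0.998, 0.057, -0.001], [0.054, -0.948, 0.313], [0.017, -0.313, -0.95]] [ 0.49268741 -0.06497975  0.47365887]
```

>>> {"method": "send_rows", "body": {"steps": [{"dx": 0.28, "dy": -0.32, "dz": -0.2, "rx": 0, "ry": 0, "rz": 0}, {"dx": 0.28, "dy": -0.32, "dz": -0.2, "rx": 0, "ry": 0, "rz": 0}, {"dx": 0.28, "dy": -0.32, "dz": -0.2, "rx": 0, "ry": 0, "rz": 0}, {"dx": 0.28, "dy": -0.32, "dz": -0.4, "rx": 0, "ry": 0, "rz": 0}, {"dx": 0.28, "dy": -0.32, "dz": -0.55, "rx": 0, "ry": 0, "rz": 0}, {"dx": 0.28, "dy": -0.32, "dz": -0.7, "rx": 0, "ry": 0, "rz": 0}, {"dx": 0.28, "dy": -0.32, "dz": -0.84, "rx": 0, "ry": 0, "rz": 0}, {"dx": 0.28, "dy": -0.32, "dz": -0.86, "rx": 0, "ry": 0, "rz": 0}, {"dx": 0.28, "dy": -0.32, "dz": -0.86, "rx": 0, "ry": 0, "rz": 0}, {"dx": 0.28, "dy": -0.32, "dz": -0.86, "rx": 0, "ry": 0, "rz": 0}]}}

```text
clock: 2.87
position: [0.5688, -0.2215, 0.1178]
tool_rot: [[-0.064, 0.998, 0.002], [0.998, 0.064, -0.0], [-0.0, 0.002, -1.0]]
force: [0.1, -0.5, 0.3]
gripper_width: -0.0003
finger_force: 0.0
```

>>> {"method": "send_rows", "body": {"steps": [{"dx": 0, "dy": -0.01, "dz": -0.03, "rx": 0, "ry": 0, "rz": 0}, {"dx": 0, "dy": -0.01, "dz": -0.06, "rx": 0, "ry": 0, "rz": 0}, {"dx": 0, "dy": -0.01, "dz": -0.08, "rx": 0, "ry": 0, "rz": 0}, {"dx": 0, "dy": -0.01, "dz": -0.1, "rx": 0, "ry": 0, "rz": 0}, {"dx": 0, "dy": -0.01, "dz": -0.115, "rx": 0, "ry": 0, "rz": 0}, {"dx": 0, "dy": -0.01, "dz": -0.125, "rx": 0, "ry": 0, "rz": 0}, {"dx": 0, "dy": -0.01, "dz": -0.13, "rx": 0, "ry": 0, "rz": 0}, {"dx": 0, "dy": -0.01, "dz": -0.13, "rx": 0, "ry": 0, "rz": 0}]}}

```text
clock: 3.53
position: [0.5657, -0.2258, 0.0841]
tool_rot: [[-0.061, 0.998, -0.003], [0.998, 0.061, -0.0], [-0.0, -0.003, -1.0]]
force: [-4.3, -0.2, 5.7]
gripper_width: 0.0003
finger_force: 3.2
```

>>> {"method": "send_rows", "body": {"steps": [{"dx": 0, "dy": 0, "dz": -0.008, "rx": 0, "ry": 0, "rz": 0}, {"dx": 0, "dy": 0, "dz": -0.016, "rx": 0, "ry": 0, "rz": 0}, {"dx": 0, "dy": 0, "dz": -0.016, "rx": 0, "ry": 0, "rz": 0}, {"dx": 0, "dy": 0, "dz": -0.016, "rx": 0, "ry": 0, "rz": 0}]}}

```text
clock: 3.87
position: [0.5657, -0.2258, 0.0817]
tool_rot: [[-0.061, 0.998, -0.002], [0.998, 0.061, -0.0], [-0.0, -0.002, -1.0]]
force: [-6.1, 0.4, 15.7]
gripper_width: 0.0
finger_force: 7.9
```

The force jumped to 16 N with the pad level, so the pedal is at its stop. I'm lifting off now and will look at the lid.

>>> {"method": "send_rows", "body": {"steps": [{"dx": 0, "dy": 0, "dz": 0.15, "rx": 0, "ry": 0, "rz": 0}, {"dx": 0, "dy": 0, "dz": 0.3, "rx": 0, "ry": 0, "rz": 0}, {"dx": 0, "dy": 0, "dz": 0.45, "rx": 0, "ry": 0, "rz": 0}, {"dx": 0, "dy": 0, "dz": 0.6, "rx": 0, "ry": 0, "rz": 0}, {"dx": -0.1, "dy": 0.15, "dz": 0.75, "rx": 0, "ry": 0, "rz": 0}, {"dx": -0.2, "dy": 0.3, "dz": 0.85, "rx": 0, "ry": 0, "rz": 0}, {"dx": -0.24, "dy": 0.4, "dz": 0.9, "rx": 0, "ry": 0, "rz": 0}, {"dx": -0.24, "dy": 0.4, "dz": 0.9, "rx": 0, "ry": 0, "rz": 0}, {"dx": -0.24, "dy": 0.4, "dz": 0.9, "rx": 0, "ry": 0, "rz": 0}], "hand": 50}}

```text
clock: 4.62
position: [0.5074, -0.1211, 0.307]
tool_rot: [[-0.067, 0.998, 0.004], [0.998, 0.067, 0.002], [0.002, 0.004, -1.0]]
force: [0.8, 0.1, 0.4]
gripper_width: 0.0426
finger_force: 0.0
```

Run:
```python
from station import status, imaging
import cv2,numpy as np,json
s=status.get_state();print(s['clock'],s['position'],s['gripper_width'])
i=imaging.camera_info("wrist");im=imaging.camera("wrist")
json.dump({k:np.array(v).tolist() for k,v in i.items()if k in("R","t","camera_matrix")},open("w2.json","w"))
cv2.imwrite("pics/w3.png",cv2.resize(im[:,:,::-1],(800,600),interpolation=cv2.INTER_CUBIC))
from h import *
p=[.66584,-.03423,.0742]
for X in([-.152,0,.1425],[-.1487,0,.173]):print((proj(i,U(p,[X]))/.7).round(0))
```

```text
4.6167 [ 0.50740276 -0.12112642  0.30699125] 0.04260271333476722
[[416. 147.]]
[[424. 148.]]
```

View pics/w3.png

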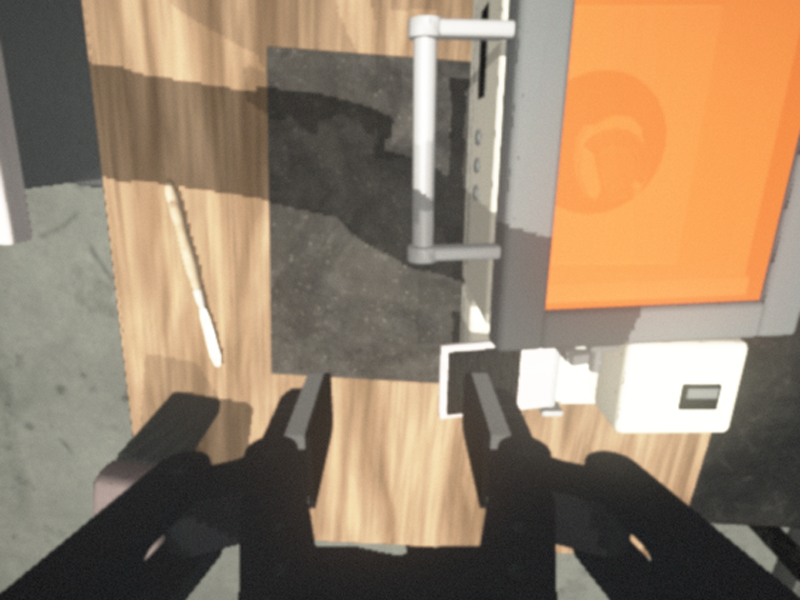

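The bar is at column ~424, rows 29–252 between its arms, which matches the ajar prediction (424) rather than shut (416). The lid has popped and the bar is centred at about (0.5175, -0.043, 0.173). Next I go down over it.

>>> {"method": "send_rows", "body": {"steps": [{"dx": 0.04, "dy": 0.31, "dz": -0.1, "rx": 0, "ry": 0, "rz": 0}, {"dx": 0.04, "dy": 0.31, "dz": -0.15, "rx": 0, "ry": 0, "rz": 0}, {"dx": 0.04, "dy": 0.31, "dz": -0.2, "rx": 0, "ry": 0, "rz": 0}, {"dx": 0.04, "dy": 0.31, "dz": -0.25, "rx": 0, "ry": 0, "rz": 0}, {"dx": 0.04, "dy": 0.31, "dz": -0.3, "rx": 0, "ry": 0, "rz": 0}, {"dx": 0.04, "dy": 0.31, "dz": -0.4, "rx": 0, "ry": 0, "rz": 0}, {"dx": 0.04, "dy": 0.31, "dz": -0.5, "rx": 0, "ry": 0, "rz": 0}, {"dx": 0.04, "dy": 0.31, "dz": -0.6, "rx": 0, "ry": 0, "rz": 0}, {"dx": 0.04, "dy": 0.31, "dz": -0.61, "rx": 0, "ry": 0, "rz": 0}, {"dx": 0.04, "dy": 0.31, "dz": -0.61, "rx": 0, "ry": 0, "rz": 0}]}}

```text
clock: 5.5
position: [0.5166, -0.0487, 0.1505]
tool_rot: [[-0.06, 0.998, -0.004], [0.998, 0.06, -0.001], [-0.0, -0.004, -1.0]]
force: [-0.1, -0.8, -0.1]
gripper_width: 0.0431
finger_force: 0.0
```

>>> {"method": "send_rows", "body": {"steps": [{"dx": 0, "dy": 0, "dz": 0, "rx": 0, "ry": 0, "rz": 0}, {"dx": 0, "dy": 0, "dz": 0, "rx": 0, "ry": 0, "rz": 0}, {"dx": 0, "dy": 0, "dz": 0, "rx": 0, "ry": 0, "rz": 0}, {"dx": 0, "dy": 0, "dz": 0, "rx": 0, "ry": 0, "rz": 0}, {"dx": 0, "dy": 0, "dz": 0, "rx": 0, "ry": 0, "rz": 0}, {"dx": 0, "dy": 0, "dz": 0, "rx": 0, "ry": 0, "rz": 0}], "hand": 0, "grip_force": 30}}

```text
clock: 6.0
position: [0.5172, -0.0479, 0.153]
tool_rot: [[-0.062, 0.998, 0.0], [0.998, 0.062, -0.001], [-0.001, 0.0, -1.0]]
force: [-2.8, -1.9, 4.4]
gripper_width: 0.0107
finger_force: 29.6
```

>>> {"method": "send_rows", "body": {"steps": [{"dx": 0.008, "dy": 0, "dz": 0.04, "rx": 0, "ry": 0, "rz": 0}, {"dx": 0.017, "dy": 0.001, "dz": 0.08, "rx": 0, "ry": 0, "rz": 0}, {"dx": 0.031, "dy": 0.002, "dz": 0.129, "rx": 0, "ry": 0, "rz": 0}, {"dx": 0.047, "dy": 0.003, "dz": 0.177, "rx": 0, "ry": 0, "rz": 0}, {"dx": 0.065, "dy": 0.005, "dz": 0.224, "rx": 0, "ry": 0, "rz": 0}, {"dx": 0.086, "dy": 0.006, "dz": 0.27, "rx": 0, "ry": 0, "rz": 0}, {"dx": 0.086, "dy": 0.006, "dz": 0.27, "rx": 0, "ry": 0, "rz": 0}, {"dx": 0.086, "dy": 0.006, "dz": 0.27, "rx": 0, "ry": 0, "rz": 0}]}}

```text
clock: 6.67
position: [0.5376, -0.0465, 0.22]
tool_rot: [[-0.062, 0.998, -0.002], [0.998, 0.062, -0.001], [-0.001, -0.002, -1.0]]
force: [-4.7, -3.3, 0.0]
gripper_width: 0.0109
finger_force: 29.5
```

>>> {"method": "send_rows", "body": {"steps": [{"dx": 0.023, "dy": 0.002, "dz": 0.045, "rx": 0, "ry": 0, "rz": 0}, {"dx": 0.049, "dy": 0.004, "dz": 0.09, "rx": 0, "ry": 0, "rz": 0}, {"dx": 0.077, "dy": 0.006, "dz": 0.133, "rx": 0, "ry": 0, "rz": 0}, {"dx": 0.106, "dy": 0.008, "dz": 0.174, "rx": 0, "ry": 0, "rz": 0}, {"dx": 0.138, "dy": 0.01, "dz": 0.214, "rx": 0, "ry": 0, "rz": 0}, {"dx": 0.171, "dy": 0.013, "dz": 0.252, "rx": 0, "ry": 0, "rz": 0}, {"dx": 0.205, "dy": 0.015, "dz": 0.285, "rx": 0, "ry": 0, "rz": 0}, {"dx": 0.233, "dy": 0.018, "dz": 0.312, "rx": 0, "ry": 0, "rz": 0}, {"dx": 0.233, "dy": 0.018, "dz": 0.312, "rx": 0, "ry": 0, "rz": 0}, {"dx": 0.233, "dy": 0.018, "dz": 0.312, "rx": 0, "ry": 0, "rz": 0}, {"dx": 0.233, "dy": 0.018, "dz": 0.312, "rx": 0, "ry": 0, "rz": 0}, {"dx": 0.233, "dy": 0.018, "dz": 0.312, "rx": 0, "ry": 0, "rz": 0}]}}

```text
clock: 7.67
position: [0.5923, -0.0426, 0.2982]
tool_rot: [[-0.061, 0.998, -0.01], [0.998, 0.061, -0.001], [-0.0, -0.01, -1.0]]
force: [-13.9, -3.1, 13.4]
gripper_width: 0.0108
finger_force: 30.3
```

Run:
```python
from station import status, imaging
import cv2,numpy as np
s=status.get_state();P=np.array(s['position']);g=P-.019*np.array(s['tool_rot'])[:,2];print(s['clock'],P,s['force'],s['finger_force'],np.abs(s['qd']).max())
h=np.array([.7676,-.0267,.13]);d=g-h;u=np.array([np.cos(.0742),np.sin(.0742)])
a=d[:2]@u;print("r",np.hypot(a,d[2]),"theta",np.arctan2(d[2],-a)-np.arctan2(.0125,.254))
a=imaging.camera("side")[60:340,120:420,::-1];b=imaging.camera("scene")[80:360,150:450,::-1]
cv2.imwrite("pics/end.png",cv2.resize(np.hstack([a,b]),(800,373),interpolation=cv2.INTER_CUBIC))
```

```text
7.6667 [ 0.59232391 -0.04262263  0.29824283] [-13.88539613  -3.08587824  13.38853404] 30.27556747198105 0.005197524380799689
r 0.2568316662022269 theta 0.7677533873570151
```

View pics/end.png

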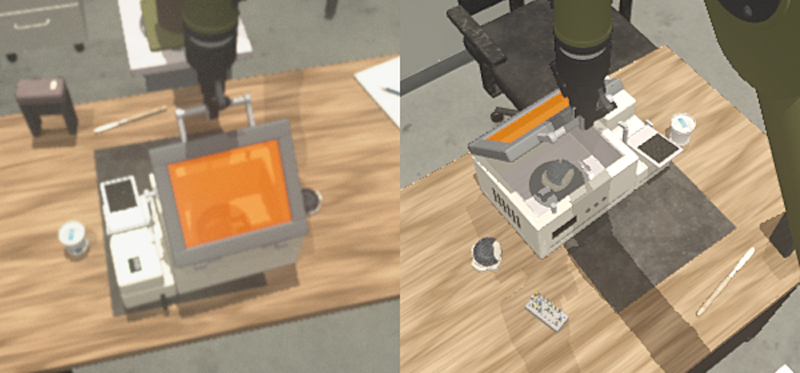

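The pictures show the lid held by its bar about half open (44° by the geometry). The model is still on the turntable and the jar, bur block and next model are still standing. I'll ease the slight radial strain and hold.

>>> {"method": "send_rows", "body": {"steps": [{"dx": -0.004, "dy": 0, "dz": 0.006, "rx": 0, "ry": 0, "rz": 0}, {"dx": -0.008, "dy": 0, "dz": 0.012, "rx": 0, "ry": 0, "rz": 0}, {"dx": -0.008, "dy": 0, "dz": 0.012, "rx": 0, "ry": 0, "rz": 0}, {"dx": -0.008, "dy": 0, "dz": 0.012, "rx": 0, "ry": 0, "rz": 0}, {"dx": -0.008, "dy": 0, "dz": 0.012, "rx": 0, "ry": 0, "rz": 0}, {"dx": -0.008, "dy": 0, "dz": 0.012, "rx": 0, "ry": 0, "rz": 0}]}}

```text
clock: 8.27
position: [0.5947, -0.0424, 0.3008]
tool_rot: [[-0.061, 0.998, -0.001], [0.998, 0.061, -0.001], [-0.001, -0.001, -1.0]]
force: [-4.5, -4.1, 1.6]
gripper_width: 0.0106
finger_force: 29.8
```

Forces are low, and the lid is held at about 45°.

```bash
python3 -c "
from station import env
print(env.hand_in())"
```

```text
the job is handed in; nothing more can be done
None
```

I pressed the pedal to its stop, the lid popped ajar, and the arm is now holding it steady by its bar at about 45°; the job was handed in at 8.3 s, with the model and the things round the unit left undisturbed as far as the pictures show.

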